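# Open the ratchet tin holder

### The job

Open up the tin holder on the kitchen bench so that the baking tin can later be taken out: with the fingertips press down the grey release button on the sliding jaw and, keeping it pressed, push the jaw back along its bar, away from the tin, until it is against the end stop; then let go. Nothing is to be picked up: leave the baking tin, pepper mill, ramekin and spice jar standing where they are.

Things in the scene. Friction and masses are not known exactly. Their poses are not given: they have to be found in the camera images.
- holder: Tin holder, screwed to the bench, turned about z and placed anew each time. Base plate 150 x 380 x 6 mm, long along its y axis (y = -250 to +130 mm); a low fence (46 mm high) at the -y end, a notched steel bar along y (22 mm wide, top 31 mm up) in the +y part. Origin: bench surface, bar centre line, middle of the jaw's travel; z up, +y is the way the jaw opens.
- jaw (a joint): How far the jaw is open along the holder's +y, in m: 0 = closed, 0.130 = against the end stop; starts at 0 to 0.05. Saw-tooth ratchet, 8 mm pitch: the jaw can be pushed towards the tin, but away from it it moves at most 8 mm and locks, unless the release button is held down. Released, it slides with about 3 N.
- release (a joint): Travel of the release button, straight down, in m: 0 = up, 0.012 = fully down. The ratchet is clear beyond 0.006. A spring pushes it back up when let go (about 2.5 N at the top, 6 N fully down); at rest it may sit up to 4 mm down where the ratchet rides on a tooth.
- button_top (a point): Centre of the top face of the release button: a ribbed grey plate 60 mm (holder x) by 50 mm (holder y) on the step of the black jaw, travelling with the jaw. Its top is 58 mm above the bench when up, 46 mm when fully down. Same axes as the holder.
- jaw_face (a point): Point on the face of the jaw's black upright that looks to -y (to the tin), mid-width, 75 mm above the bench. The upright stands just behind the button (face 27 mm in +y from the button's centre), is 100 mm wide, 12 mm thick, top 94 mm up; fingers holding the button down push it to +y. The jaw's block is 100 mm wide, reaching 40 mm to -y of the button's centre, top 42 mm up.
- end_stop (a point): Top centre of the near (-y) face of the dark end stop across the +y end of the holder: a plate 90 mm wide, 14 mm thick, top 52 mm above the bench. The back of the jaw meets it when fully open.
- tin: Dark steel baking tin with a golden bake in it, 115 (holder x) x 105 (holder y) x 36 mm, loose, 0.6 kg, standing on the base plate between the fence and the jaw. Origin: centre of its underside. It stays where it is.
- mill: Dark wooden pepper mill, 127 mm tall, 52 mm across its foot, standing loose on the bench near the holder. Origin: centre of its underside. A bystander.
- ramekin: White ceramic ramekin, 80 mm across its rim, 45 mm tall, standing loose on the bench near the holder. Origin: centre of its underside. A bystander.
- spice: Small amber glass spice jar with a steel cap, 48 mm across, 85 mm tall, standing loose on the bench near the holder. Origin: centre of its underside. A bystander.
Things that resemble listed ones, but are neither listed nor needed, are in the scene too. Of the things like the tin, leave any that is pink or red; of the rest the larger one is meant.

How it is judged (in metres and radians):
On the way, in this order (a step that is already met when the one before it is completed fails the run):
1. the release button is held down, clear of the ratchet (value of joint release above 0.0055 m and value of joint jaw below 0.08 m), for 0.2 s.
2. the jaw is pushed back to the end stop (value of joint jaw above 0.12 m), for 0.1 s.
At the end, for the whole second after the job is handed in: The jaw is within 10 mm of the end stop, the release button has sprung back up (less than 5.5 mm down), and the tin, pepper mill, ramekin and spice jar stand upright within 25 mm of where they began (value of joint jaw above 0.12 m and value of joint release below 0.0055 m and distance of each of tin, mill, ramekin, spice from where it was at the start of the episode below 0.025 m and angle between each of tin, mill, ramekin, spice's own z axis and vertical below 0.15 rad); the robot touches nothing.
It fails at once if the baking tin is lifted, knocked over or shoved aside (15 mm up, or 40 mm away) (height (world z) of tin above 0.021 m or distance of tin from where it was at the start of the episode above 0.04 m or angle between tin's own z axis and vertical above 0.5 rad).
It fails at once if the pepper mill is lifted, knocked over or shoved aside (15 mm up, or 40 mm away) (height (world z) of mill above 0.015 m or distance of mill from where it was at the start of the episode above 0.04 m or angle between mill's own z axis and vertical above 0.5 rad).
It fails at once if the ramekin is lifted, knocked over or shoved aside (15 mm up, or 40 mm away) (height (world z) of ramekin above 0.015 m or distance of ramekin from where it was at the start of the episode above 0.04 m or angle between ramekin's own z axis and vertical above 0.5 rad).
It fails at once if the spice jar is lifted, knocked over or shoved aside (15 mm up, or 40 mm away) (height (world z) of spice above 0.015 m or distance of spice from where it was at the start of the episode above 0.04 m or angle between spice's own z axis and vertical above 0.5 rad).
It also fails if it takes over 38 s, if anything falls off the work surface, if the arm or the gripper's body presses on something with over 40 N, if the wrist force passes 120 N, or if a joint passes its speed limit or range.

### The arm

A 6-joint arm with a two-finger parallel gripper is mounted at the origin on the work surface. World frame = base frame: x ahead of the robot, y to its left, z up, the work surface at z = 0. Lengths are in mm, angles in rad, forces in N, time in s.
With the tool pointing down it reaches from about 350 to 875 mm from the base axis. Payload 15.5 kg.
Tool frame: the origin (TCP) lies between the finger pads; the fingertips stand 14 mm ahead of it and the grasp point (between the pads) lies 5 mm behind it; z points along the fingers, y is the direction in which the jaws open and shut (so a half turn about z gives the same grasp; the last joint's range is limited). The gripper opens to 85 mm and grips with 20 to 120 N. Pads are 22 mm wide; open, the fingers measure 114 mm over their backs; the gripper's body (76 mm by 85 mm) begins 54 mm behind the grasp point. The pads swing forward as they close: fully open they stand 13 mm farther back than shut.
Start: joints at [-1.216, 0.494, 1.345, -0, 1.302, -0.096], TCP at [271.742, -562.835, 245.277] pointing down, gripper open.
Joint ranges: [-2.91, 2.91], [-0.82, 2.16], [0.22, 2.67], [-1.22, 4.37], [0.12, 2.79], [-3.08, 3.08]. Speed limits (rad/s): [1.89, 1.89, 2.57, 3.01, 3.01, 3.01].

### API

Orientations are given as a unit quaternion [w, x, y, z].
In Python, from station import manip gives the robot as it stands.
- The arm moves only by the shell command python3 -m handwheel 'ROWS' [FORCE]. ROWS is a JSON object of lists of equal length, an entry for each row: "gripper": the closure, from 0 (fully open) to 1 (shut); "delta_pos": the shift along the tool's x, y, z as a fraction of full scale, a list of three; "dr": the turn, a rotation vector about the tool's x, y, z as a fraction of full scale, a list of three. A call has exactly 8 rows; each row shifts and turns the commanded pose from where the row before left it, along the tool's axes as they then stand; what a row does not reach is not made up. Full scale, the value 1, is 0.5 m for a shift and 30 degrees for a turn. A row lasts 1/12 s, in which the tool goes at most 41.7 mm and 7.16 degrees, less where a joint would pass 70% of its speed; a pose out of reach is approached as far as the arm can. A call with a number of a shift or a turn outside -1 to 1 is refused whole. A call with a gripper value outside its range is refused whole. The fingers move at their own pace and stop on an object; FORCE is the grip in N (left out, the last holds). Time passes only in rows, so rows that do not move let the fingers close, or fill a call up. It gives the time, the measured TCP pose, the force and the opening at its end, in the units of the state.
- manip.get_state(): the state, without advancing time (a new reading comes with each control period).
- manip.camera(name): name is "scene" or "top" or "wrist"; returns the picture (400x640x3 uint8, red, green, blue); there is no depth.
- manip.camera_info(name): a dict with "K" (3x3 intrinsics, pixels), "k1" (the pictures are not rectified: a ray, as slopes to the right and down, at radius r is drawn at 1 + k1 r^2 times it, then the intrinsics apply), "camera_from_world" (4x4, takes a point from world to camera coordinates); the wrist camera has in their place "mount" (4x4, takes a point from camera to tool coordinates, whose origin is the TCP and whose axes are the flange's). Camera axes: x right, y up, looking along -z (the intrinsics and any distortion apply to the point x, -y, -z); pixel columns grow to the right and rows downward; lengths in mm; the calibration is good to about 2 mm. A picture is of the moment at which its call begins: read the wrist's pose just before it. camera_info takes no time and is no camera call.
- manip.hand_in(): hands the job in, once; it reports no verdict.
The state is a dict: "clock": time; "q": joint angles; "qd": joint speeds; "effort": joint torques, N m; "ee_pos": TCP position; "tool_rot": TCP orientation; "contact_force": force on the tool from outside, world axes, zero at the start; "torque": the same for the moment, N m; "finger_gap": finger opening in mm.
Only numpy, scipy, OpenCV 4.12 (cv2) and the standard library are available. Lean on these libraries where they do the work, as an engineer would, in place of code of your own. Each camera call takes 0.05 s, during which the arm holds its last target.

## Working session

There is one attempt and no reset: what is moved stays moved. The work goes in short steps, Python scripts to look and compute and a shell command to move; the robot and the scene stay as the last step left them, time stands still between calls to the robot, and variables do not carry over. Pictures are saved under pics/ and viewed, and the job is handed in when it is done.

```bash
mkdir -p pics; ls
python3 - <<'E'
from station import manip
import cv2,json
print(manip.get_state())
for n in ("scene","top","wrist"):
    print(n,manip.camera_info(n))
for n in ("scene","top"):
    cv2.imwrite(f"pics/{n}0.png",manip.camera(n)[:,:,::-1])
E
```

```text
pics
{'clock': 0.0, 'q': array([-1.21650385e+00,  4.94190178e-01,  1.34618604e+00,  1.94058975e-06,
        1.30246553e+00, -9.54829460e-02]), 'qd': array([-7.03690056e-05,  1.61496198e-03,  4.79791897e-04,  1.75320252e-03,
       -4.91655534e-04, -1.74557445e-03]), 'effort': array([ 1.16533698e-03, -8.82148004e+01, -3.83867383e+01,  4.49955473e-05,
        1.02180080e-02, -2.85697456e-05]), 'ee_pos': array([ 271.61419918, -562.49385043,  244.67728245]), 'tool_rot': array([-6.19446214e-04,  9.74819020e-01,  2.22996608e-01, -7.96664495e-05]), 'contact_force': array([ 0.23218265, -0.75639976, -0.2360426 ]), 'torque': array([-0.05206906, -0.03074638, -0.05551514]), 'finger_gap': 85.14136488253884}
scene {'K': array([[432.04208593,   0.        , 312.966067  ],
       [  0.        , 432.04208593, 196.67102803],
       [  0.        ,   0.        ,   1.        ]]), 'k1': -0.10215019930898588, 'camera_from_world': array([[-7.84286820e-01,  6.20363167e-01,  6.61250877e-03,
         4.93525198e+02],
       [-3.24252761e-01, -4.18973010e-01,  8.48128389e-01,
         7.45328580e+01],
       [ 5
[... 564 characters left out ...]
7e-01,  1.73597642e-03,  9.81877969e-01,
        -7.89003792e+02],
       [ 0.00000000e+00,  0.00000000e+00,  0.00000000e+00,
         1.00000000e+00]])}
wrist {'K': array([[305.74259097,   0.        , 319.82269065],
       [  0.        , 305.74259097, 202.40653957],
       [  0.        ,   0.        ,   1.        ]]), 'k1': -0.046731183128295155, 'mount': array([[-5.78101574e-04,  9.56897094e-01,  2.90426612e-01,
         7.50139981e+01],
       [ 9.99999832e-01,  5.42568568e-04,  2.02871185e-04,
         8.97288897e-01],
       [ 3.65504962e-05,  2.90426681e-01, -9.56897247e-01,
        -1.28979938e+02],
       [ 0.00000000e+00,  0.00000000e+00,  0.00000000e+00,
         1.00000000e+00]])}
```

View pics/scene0.png

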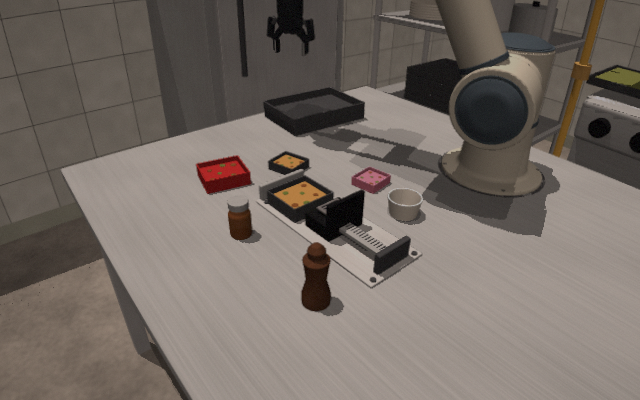

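View pics/top0.png

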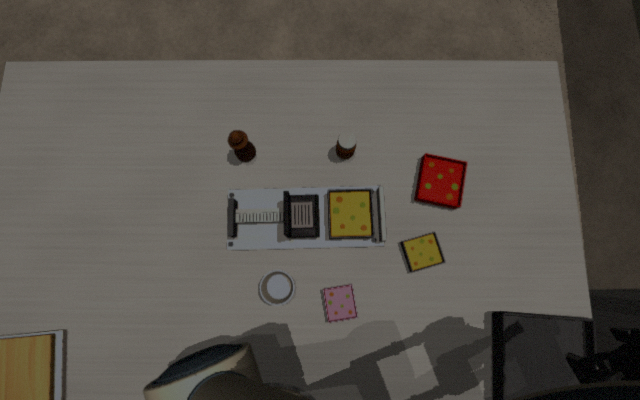

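The top view shows the holder nearly along world y. The fence is at about col 380, the tin at (350,213), the button at (301,214), the upright at col 287 and the end stop at col 232. The mill is at (243,150), the jar at (346,150) and the ramekin at (277,288). Next I'll zoom in and measure.

```bash
cat > h.py <<'E'
import numpy as np,cv2
from station import manip
from scipy.spatial.transform import Rotation as R
def ray(name,u,v,ci=None,pose=None):
    ci=ci or manip.camera_info(name); K=ci["K"]
    d=np.array([(u-K[0,2])/K[0,0],(v-K[1,2])/K[1,1]]); s=d.copy()
    for _ in range(30): s=d/(1+ci["k1"]*(s@s))
    r=np.array([s[0],-s[1],-1.])
    if name=="wrist":
        M=ci["mount"];p,q=pose;Rt=R.from_quat([q[1],q[2],q[3],q[0]]).as_matrix()
        return Rt@M[:3,3]+p, Rt@(M[:3,:3]@r)
    C=ci["camera_from_world"];Rc=C[:3,:3]
    return -Rc.T@C[:3,3], Rc.T@r
def plane(name,u,v,z,pose=None):
    o,d=ray(name,u,v,pose=pose); return o+d*(z-o[2])/d[2]
def proj(name,P):
    ci=manip.camera_info(name);C=ci["camera_from_world"];c=C[:3,:3]@np.asarray(P,float)+C[:3,3]
    s=np.array([c[0],-c[1]])/-c[2];s=s*(1+ci["k1"]*(s@s));return ci["K"][:2,:2]@s+ci["K"][:2,2]
E
python3 - <<'E'
import cv2
a=cv2.imread('pics/top0.png')[170:270,215:395];cv2.imwrite('pics/topz.png',cv2.resize(a,None,fx=4.4,fy=4.4,interpolation=cv2.INTER_CUBIC))
a=cv2.imread('pics/scene0.png')[160:290,250:430];cv2.imwrite('pics/scenez.png',cv2.resize(a,None,fx=4.4,fy=4.4,interpolation=cv2.INTER_CUBIC))
E
```

```text
(no output)
```

View pics/topz.png

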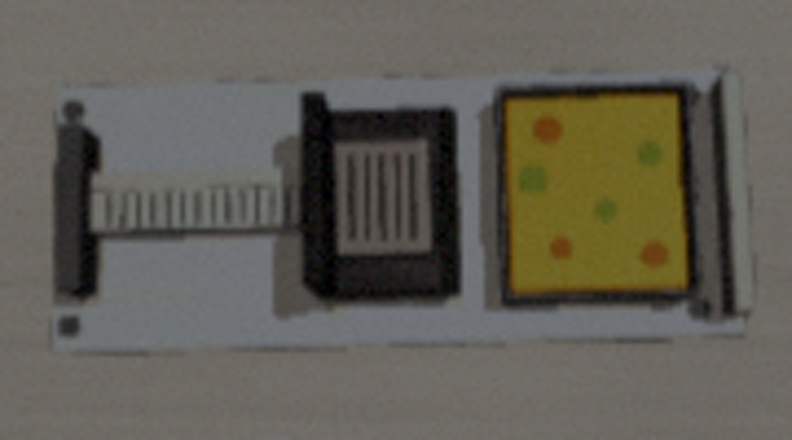

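View pics/scenez.png

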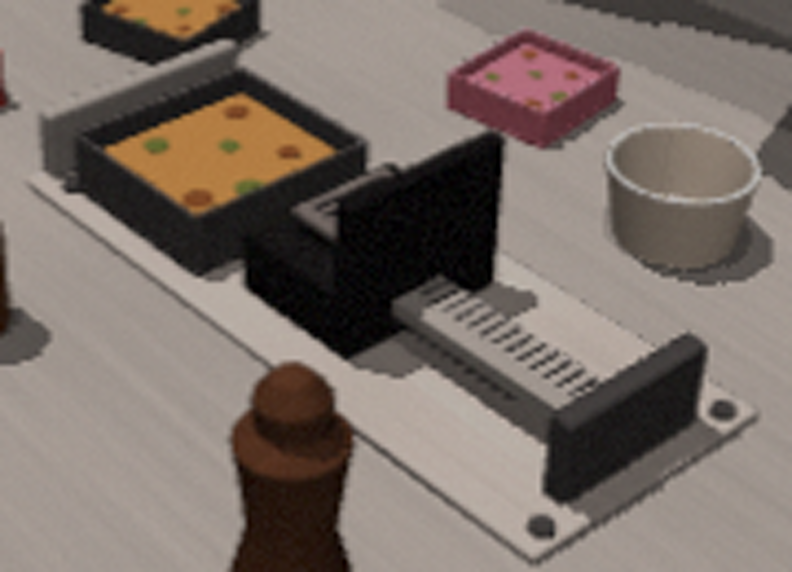

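Zoomed top view: button corners at about (335,142), (428,142), (432,252) and (340,254). Plate corners are at about (62,85), (52,352) and (745,333). The end stop spans cols 57–97. I'll turn these into world points.

Run:
```python
from h import *
def T(x,y,z): return plane("top",(x+.5)/4.4-.5+215,(y+.5)/4.4-.5+170,z)
b=[T(*p,56)[:2] for p in ((335,142),(428,142),(432,252),(340,254))]
b=np.array(b);print("button",b.round(1).tolist(),b.mean(0).round(1),[np.linalg.norm(b[i]-b[i-1]).round(1) for i in range(4)])
pl=np.array([T(*p,6)[:2] for p in ((62,85),(52,352),(745,333),(718,72))]);print("plate",pl.round(1).tolist(),[np.linalg.norm(pl[i]-pl[i-1]).round(1) for i in range(4)])
d=pl[1]-pl[2];print("yaw of +y from long edge",np.degrees(np.arctan2(d[1],d[0])).round(2)-90)
d=pl[0]-pl[1];print("from end edge",np.degrees(np.arctan2(d[1],d[0])).round(2))
print("endstop far-top", [T(*p,52)[:2].round(1).tolist() for p in ((57,125),(56,298),(82,125),(84,295))])
print("upright top", [T(*p,94)[:2].round(1).tolist() for p in ((303,94),(325,94),(305,285))])
print("tin rim", [T(*p,42)[:2].round(1).tolist() for p in ((500,88),(690,88),(692,300),(508,302))])
# undistorted segmentation of the bushes
def S(u,v,z): return plane("scene",u,v,z)
for n,(u,v),(us,vs) in (("mill",(246,152),(316,303)),("spice",(346,154),(241,233)),("ram",(277,290),(405,217))):
    print(n,plane("top",u,v,10)[:2].round(0),S(us,vs,0)[:2].round(0))
# scene view of button corners
def Z(x,y,z): return plane("scene",(x+.5)/4.4-.5+250,(y+.5)/4.4-.5+160,z)
print("scene endstop top corners", [Z(*p,52)[:2].round(1).tolist() for p in ((548,450),(705,345))])
print("scene plate corners", [Z(*p,6)[:2].round(1).tolist() for p in ((535,558),(757,412))])
print("scene upright top corners", [Z(*p,94)[:2].round(1).tolist() for p in ((340,208),(500,137))])
```

```text
button [[551.6, -37.4], [551.6, -86.4], [493.5, -88.6], [492.5, -40.8]] [522.3 -63.3] [np.float64(59.2), np.float64(49.0), np.float64(58.1), np.float64(47.8)]
plate [[593.0, 120.8], [444.2, 119.4], [454.1, -259.0], [600.2, -248.9]] [np.float64(369.7), np.float64(148.9), np.float64(378.6), np.float64(146.4)]
yaw of +y from long edge 1.5
from end edge 0.52
endstop far-top [[561.6, 110.7], [470.1, 107.0], [561.6, 97.4], [471.6, 92.4]]
upright top [[569.6, -23.9], [569.6, -35.0], [473.3, -26.6]]
tin rim [[583.5, -124.9], [583.4, -227.4], [469.5, -225.3], [468.6, -128.4]]
mill [687.  81.] [692.  88.]
spice [ 682. -171.] [ 692. -171.]
ram [350.  -4.] [366.   6.]
scene endstop top corners [[579.6, 113.3], [475.0, 106.3]]
scene plate corners [[591.2, 122.8], [443.9, 118.5]]
scene upright top corners [[573.3, -27.8], [474.3, -28.3]]
```

Measured sizes agree with the data: button 59x49 (60x50 given), plate 149x379 (150x380), end stop 91 wide. The holder's yaw is about 2° and the button centre is near (522,-63). From the gap between upright and end stop, the jaw is about 0.01 open. First I'll close the fingers and align the tool yaw by +24° about tool z.

```bash
python3 -m handwheel '{"gripper":[1,1,1,1,1,1,1,1],"delta_pos":[[0,0,0],[0,0,0],[0,0,0],[0,0,0],[0,0,0],[0,0,0],[0,0,0],[0,0,0]],"dr":[[0,0,0.1],[0,0,0.1],[0,0,0.1],[0,0,0.1],[0,0,0.1],[0,0,0.1],[0,0,0.1],[0,0,0.1]]}' 30
cat > s.py <<'E'
from h import *
import sys
s=manip.get_state();q=s["tool_rot"];M=R.from_quat([q[1],q[2],q[3],q[0]]).as_matrix()
print("t",round(s["clock"],2),"p",s["ee_pos"].round(1),"yaw",np.degrees(np.arctan2(M[1,0],M[0,0])).round(2),"tilt",M[:,2].round(3),"F",s["contact_force"].round(1),"gap",round(s["finger_gap"],1))
if len(sys.argv)>3:
    d=np.array([float(a) for a in sys.argv[1:4]])-s["ee_pos"];print("to go mm (tool)",(M.T@d).round(1),"frac",(M.T@d/500).round(4))
E
python3 s.py 523 -60 150
```

```text
clock: 0.77
ee_pos: [271.7, -562.6, 244.9]
tool_rot: [-0.0, 1.0, 0.014, -0.0]
contact_force: [0.1, 0.7, 0.9]
finger_gap: 0.1
t 0.77 p [ 271.7 -562.6  244.9] yaw 1.62 tilt [-0.     0.001 -1.   ] F [0.1 0.7 0.9] gap 0.1
to go mm (tool) [ 265.5 -495.2   95.2] frac [ 0.531  -0.9904  0.1904]
```

```bash
python3 -m handwheel '{"gripper":[1,1,1,1,1,1,1,1],"delta_pos":[[0.033,-0.062,0],[0.033,-0.062,0],[0.033,-0.062,0],[0.033,-0.062,0],[0.033,-0.062,0],[0.033,-0.062,0],[0.033,-0.062,0],[0.033,-0.062,0]],"dr":[[0,0,0],[0,0,0],[0,0,0],[0,0,0],[0,0,0],[0,0,0],[0,0,0],[0,0,0]]}'
python3 s.py 523 -60 150
```

```text
clock: 1.43
ee_pos: [396.3, -309.2, 245.2]
tool_rot: [-0.0, 1.0, 0.015, -0.0]
contact_force: [-0.2, -0.1, -0.0]
finger_gap: 0.1
t 1.43 p [ 396.3 -309.2  245.2] yaw 1.76 tilt [-0.  0. -1.] F [-0.2 -0.1 -0. ] gap 0.1
to go mm (tool) [ 134.3 -245.2   95.2] frac [ 0.2686 -0.4903  0.1904]
```

```bash
python3 -m handwheel '{"gripper":[1,1,1,1,1,1,1,1],"delta_pos":[[0.038,-0.07,0.027],[0.038,-0.07,0.027],[0.038,-0.07,0.027],[0.038,-0.07,0.027],[0.038,-0.07,0.027],[0.038,-0.07,0.027],[0.038,-0.07,0.027],[0,0,0]],"dr":[[0,0,0],[0,0,0],[0,0,0],[0,0,0],[0,0,0],[0,0,0],[0,0,0],[0,0,0]]}'
python3 s.py 523 -60 80
python3 - <<'E'
from h import *
s=manip.get_state();np.savez('w1.npz',p=s["ee_pos"],q=s["tool_rot"])
for n in("wrist","scene"):
    a=manip.camera(n)[:,:,::-1]
    cv2.imwrite(f'pics/{n}1.png',a)
E
```

```text
clock: 2.1
ee_pos: [521.4, -58.6, 149.4]
tool_rot: [-0.001, 1.0, 0.017, -0.001]
contact_force: [-2.4, 0.8, -0.6]
finger_gap: 0.3
t 2.1 p [521.4 -58.6 149.4] yaw 2.0 tilt [-0.002  0.002 -1.   ] F [-2.4  0.8 -0.6] gap 0.3
to go mm (tool) [ 1.7  1.6 69.4] frac [0.0035 0.0031 0.1387]
```

View pics/wrist1.png

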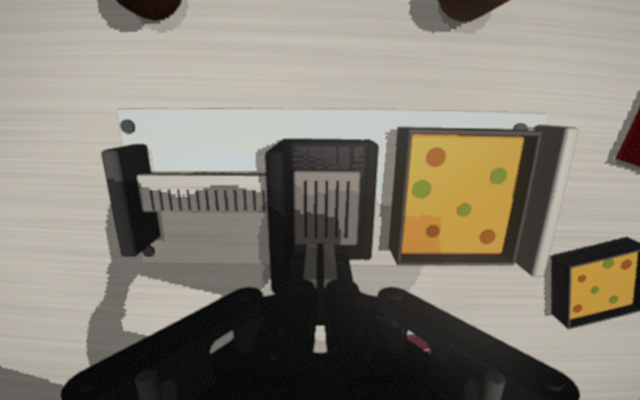

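View pics/scene1.png

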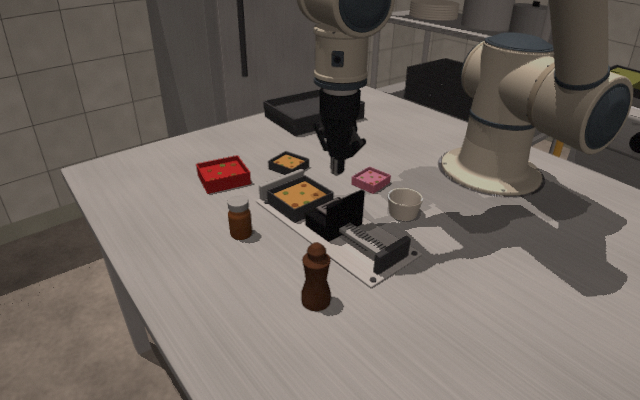

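Run:
```python
from h import *
w=np.load('w1.npz');pose=(w['p'],w['q'])
b=np.array([plane("wrist",u,v,56,pose)[:2] for u,v in ((295,171),(360,171),(358,244),(296,244))])
print(b.round(1).tolist(),b.mean(0).round(1),[np.linalg.norm(b[i]-b[i-1]).round(1) for i in range(4)])
print("endstop top near corners",[plane("wrist",u,v,52,pose)[:2].round(1).tolist() for u,v in((148,146),(157,242))])
print("upright top front",[plane("wrist",u,v,94,pose)[:2].round(1).tolist() for u,v in((289,141),(288,290))])
```

```text
[[552.6, -39.4], [554.2, -87.3], [495.5, -90.0], [493.8, -40.8]] [524.  -64.4] [np.float64(58.8), np.float64(47.9), np.float64(58.8), np.float64(49.2)]
endstop top near corners [[567.2, 70.8], [489.3, 73.5]]
upright top front [[578.1, -38.6], [476.3, -38.3]]
```

The wrist view puts the button centre at (524,-64), which agrees with the top view's (522,-63). I'll descend to just above the button.

```bash
python3 -m handwheel '{"gripper":[1,1,1,1,1,1,1,1],"delta_pos":[[0.003,0.005,0.02],[0,0,0.025],[0,0,0.025],[0,0,0.025],[0,0,0.025],[0,0,0.02],[0,0,0.007],[0,0,0]],"dr":[[0,0,0],[0,0,0],[0,0,0],[0,0,0],[0,0,0],[0,0,0],[0,0,0],[0,0,0]]}'
python3 s.py 523 -60 62
```

```text
clock: 2.87
ee_pos: [521.2, -67.3, 77.4]
tool_rot: [-0.0, 1.0, 0.015, -0.001]
contact_force: [0.9, 0.4, -0.5]
finger_gap: 0.5
t 2.87 p [521.2 -67.3  77.4] yaw 1.7 tilt [-0.001  0.    -1.   ] F [ 0.9  0.4 -0.5] gap 0.5
to go mm (tool) [ 2.  -7.3 15.4] frac [ 0.004  -0.0145  0.0308]
```

```bash
python3 -m handwheel '{"gripper":[1,1,1,1,1,1,1,1],"delta_pos":[[0.003,-0.01,0],[0,0,0.004],[0,0,0.005],[0,0,0.005],[0,0,0.006],[0,0,0.005],[0,0,0],[0,0,0]],"dr":[[0,0,0],[0,0,0],[0,0,0],[0,0,0],[0,0,0],[0,0,0],[0,0,0],[0,0,0]]}'
python3 s.py 523 -60 62
```

```text
clock: 3.53
ee_pos: [523.3, -61.5, 65.6]
tool_rot: [-0.0, 1.0, 0.015, 0.0]
contact_force: [1.5, 1.0, 3.5]
finger_gap: 0.1
t 3.53 p [523.3 -61.5  65.6] yaw 1.77 tilt [ 0.  0. -1.] F [1.5 1.  3.5] gap 0.1
to go mm (tool) [-0.3 -1.5  3.6] frac [-0.0005 -0.0031  0.0073]
```

The upward contact force is 3.5 N with the tip at about z 52, so the button is about 6 mm down. I'll press 4 mm more and hold.

```bash
python3 -m handwheel '{"gripper":[1,1,1,1,1,1,1,1],"delta_pos":[[0,0,0.004],[0,0,0.004],[0,0,0],[0,0,0],[0,0,0],[0,0,0],[0,0,0],[0,0,0]],"dr":[[0,0,0],[0,0,0],[0,0,0],[0,0,0],[0,0,0],[0,0,0],[0,0,0],[0,0,0]]}'
python3 s.py 520 60 62
```

```text
clock: 4.2
ee_pos: [523.5, -61.5, 63.1]
tool_rot: [0.0, 1.0, 0.015, 0.001]
contact_force: [-7.2, 1.9, 38.7]
finger_gap: -0.1
t 4.2 p [523.5 -61.5  63.1] yaw 1.77 tilt [ 0.002 -0.    -1.   ] F [-7.2  1.9 38.7] gap -0.1
to go mm (tool) [   0.2 -121.6    1.1] frac [ 0.0005 -0.2432  0.0022]
```

It has bottomed out at 38.7 N, so I'll ease up 2.8 mm to stay about 10 mm down, then start the push along −tool y (holder +y).

```bash
python3 -m handwheel '{"gripper":[1,1,1,1,1,1,1,1],"delta_pos":[[0,0,-0.0056],[0,0,0],[0,0,0],[0,-0.008,0],[0,-0.008,0],[0,-0.008,0],[0,-0.008,0],[0,-0.008,0]],"dr":[[0,0,0],[0,0,0],[0,0,0],[0,0,0],[0,0,0],[0,0,0],[0,0,0],[0,0,0]]}'
python3 s.py 519 90 64.4
```

```text
clock: 4.87
ee_pos: [522.8, -41.5, 64.5]
tool_rot: [0.0, 1.0, 0.015, 0.0]
contact_force: [0.8, -2.7, 7.3]
finger_gap: -0.1
t 4.87 p [522.8 -41.5  64.5] yaw 1.77 tilt [ 0.001 -0.    -1.   ] F [ 0.8 -2.7  7.3] gap -0.1
to go mm (tool) [   0.2 -131.6    0. ] frac [ 5.000e-04 -2.632e-01  1.000e-04]
```

```bash
python3 -m handwheel '{"gripper":[1,1,1,1,1,1,1,1],"delta_pos":[[0,-0.016,0],[0,-0.016,0],[0,-0.016,0],[0,-0.016,0],[0,-0.016,0],[0,-0.016,0],[0,-0.016,0],[0,0,0]],"dr":[[0,0,0],[0,0,0],[0,0,0],[0,0,0],[0,0,0],[0,0,0],[0,0,0],[0,0,0]]}'
python3 s.py 519 90 64.4
python3 - <<'E'
from h import *
cv2.imwrite('pics/scene2.png',manip.camera("scene")[:,:,::-1])
E
```

```text
clock: 5.53
ee_pos: [521.2, 15.6, 64.5]
tool_rot: [-0.0, 1.0, 0.016, 0.0]
contact_force: [0.7, 2.6, 5.2]
finger_gap: -0.1
t 5.53 p [521.2  15.6  64.5] yaw 1.81 tilt [ 0.001  0.    -1.   ] F [0.7 2.6 5.2] gap -0.1
to go mm (tool) [  0.1 -74.4   0.1] frac [ 0.0003 -0.1489  0.0002]
```

View pics/scene2.png

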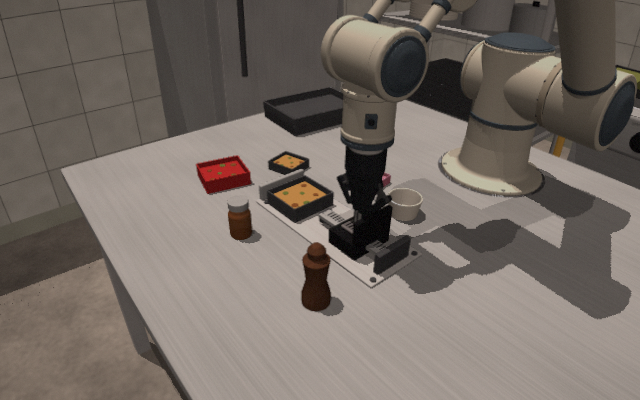

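The jaw slides with the fingers: in the picture it is now at about (357,232), near the end stop at (392,252). The tin, mill, jar and ramekin haven't moved.

```bash
python3 -m handwheel '{"gripper":[1,1,1,1,1,1,1,1],"delta_pos":[[0,-0.01,0],[0,-0.01,0],[0,-0.01,0],[0,-0.01,0],[0,-0.01,0],[0,-0.01,0],[0,-0.01,0],[0,-0.008,0]],"dr":[[0,0,0],[0,0,0],[0,0,0],[0,0,0],[0,0,0],[0,0,0],[0,0,0],[0,0,0]]}'
python3 s.py 519 90 64.4
```

```text
clock: 6.25
ee_pos: [519.9, 53.6, 64.4]
tool_rot: [0.0, 1.0, 0.015, 0.0]
contact_force: [2.0, -3.5, 5.3]
finger_gap: 0.2
t 6.25 p [519.9  53.6  64.4] yaw 1.77 tilt [ 0.001 -0.    -1.   ] F [ 2.  -3.5  5.3] gap 0.2
to go mm (tool) [  0.2 -36.4   0. ] frac [ 0.0004 -0.0728  0.0001]
```

```bash
python3 -m handwheel '{"gripper":[1,1,1,1,1,1,1,1],"delta_pos":[[0,-0.004,0],[0,-0.004,0],[0,-0.004,0],[0,-0.004,0],[0,-0.003,0],[0,-0.003,0],[0,0,0],[0,0,0]],"dr":[[0,0,0],[0,0,0],[0,0,0],[0,0,0],[0,0,0],[0,0,0],[0,0,0],[0,0,0]]}'
python3 s.py 519 90 64.4
```

```text
clock: 6.92
ee_pos: [520.1, 61.7, 65.3]
tool_rot: [0.002, 1.0, 0.016, 0.001]
contact_force: [-2.8, -39.7, 25.0]
finger_gap: 0.2
t 6.92 p [520.1  61.7  65.3] yaw 1.79 tilt [ 0.002 -0.004 -1.   ] F [ -2.8 -39.7  25. ] gap 0.2
to go mm (tool) [ -0.2 -28.3   0.8] frac [-0.0003 -0.0566  0.0017]
```

The push force rose to 40 N and the tip stopped at y≈62 (commanded about 65), so the jaw is on the end stop. I'll ease off to take the load off and check with the camera before letting go.

```bash
python3 -m handwheel '{"gripper":[1,1,1,1,1,1,1,1],"delta_pos":[[0,0.003,0],[0,0.0025,0],[0,0,0],[0,0,0],[0,0,0],[0,0,0],[0,0,0],[0,0,0]],"dr":[[0,0,0],[0,0,0],[0,0,0],[0,0,0],[0,0,0],[0,0,0],[0,0,0],[0,0,0]]}'
python3 s.py
python3 - <<'E'
from h import *
a=manip.camera("scene")[:,:,::-1];cv2.imwrite('pics/scene3.png',cv2.resize(a[150:300,240:440],None,fx=4,fy=4,interpolation=cv2.INTER_CUBIC))
E
```

```text
clock: 7.58
ee_pos: [520.1, 60.9, 65.3]
tool_rot: [0.001, 1.0, 0.015, 0.001]
contact_force: [-1.5, -13.0, 23.4]
finger_gap: 0.0
t 7.58 p [520.1  60.9  65.3] yaw 1.77 tilt [ 0.002 -0.001 -1.   ] F [ -1.5 -13.   23.4] gap 0.0
```

View pics/scene3.png

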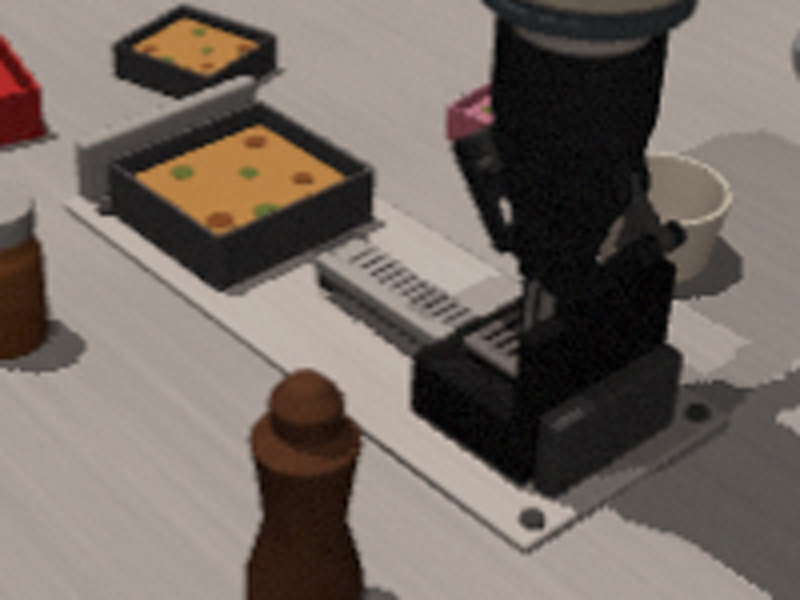

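The picture shows the jaw's back flush on the end stop at about (545,430), and the tin in place. I'll back off 2 mm, then lift straight up.

```bash
python3 -m handwheel '{"gripper":[1,1,1,1,1,1,1,1],"delta_pos":[[0,0.002,-0.002],[0,0.002,-0.004],[0,0,-0.01],[0,0,-0.02],[0,0,-0.04],[0,0,-0.05],[0,0,-0.05],[0,0,-0.03]],"dr":[[0,0,0],[0,0,0],[0,0,0],[0,0,0],[0,0,0],[0,0,0],[0,0,0],[0,0,0]]}'
python3 -m handwheel '{"gripper":[1,1,1,1,1,1,1,1],"delta_pos":[[-0.03,0.06,-0.02],[-0.03,0.06,-0.02],[-0.03,0.06,-0.02],[-0.03,0.06,0],[-0.03,0.06,0],[0,0.06,0],[0,0,0],[0,0,0]],"dr":[[0,0,0],[0,0,0],[0,0,0],[0,0,0],[0,0,0],[0,0,0],[0,0,0],[0,0,0]]}'
python3 s.py
python3 - <<'E'
from h import *
for n in ("scene","top"): cv2.imwrite(f'pics/{n}4.png',manip.camera(n)[:,:,::-1])
E
python3 - <<'E'
import cv2,numpy as np
a=cv2.imread('pics/top4.png');b=cv2.imread('pics/scene4.png')
t=cv2.resize(a[110:310,190:470],None,fx=2.8,fy=2.8);s=cv2.resize(b[150:320,190:430],None,fx=3.3,fy=3.3)
cv2.imwrite('pics/t4.png',t);cv2.imwrite('pics/s4.png',s)
E
```

```text
clock: 8.3
ee_pos: [519.6, 59.8, 170.2]
tool_rot: [0.0, 1.0, 0.015, 0.001]
contact_force: [0.2, 0.5, -0.0]
finger_gap: -0.0
clock: 8.97
ee_pos: [449.6, -123.7, 197.9]
tool_rot: [0.0, 1.0, 0.014, -0.0]
contact_force: [0.4, 0.8, -0.6]
finger_gap: -0.1
t 8.97 p [ 449.6 -123.7  197.9] yaw 1.61 tilt [-0. -0. -1.] F [ 0.4  0.8 -0.6] gap -0.1
```

View pics/t4.png

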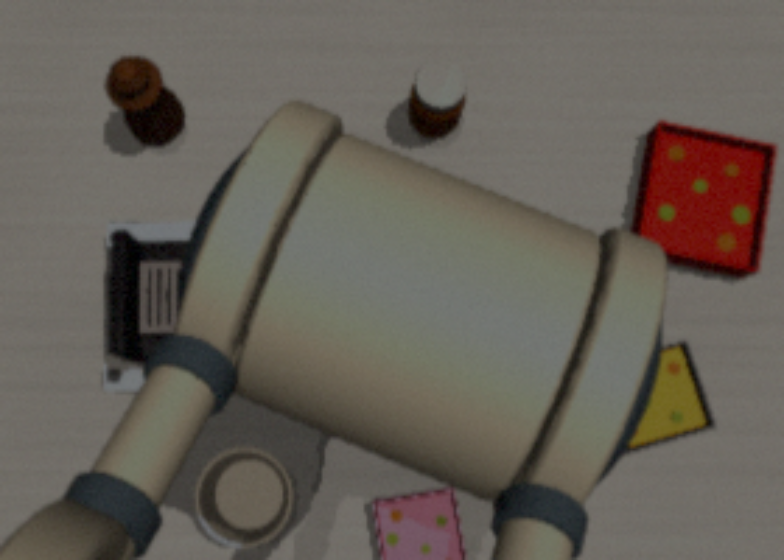

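View pics/s4.png

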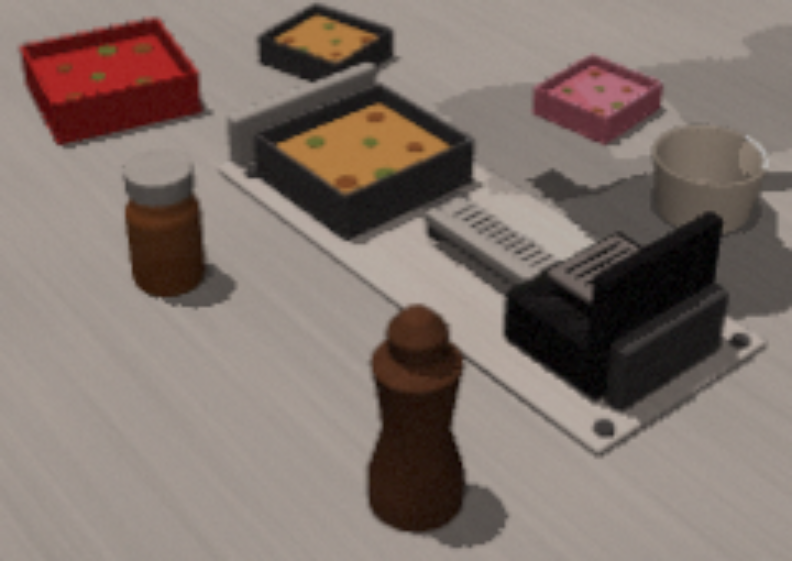

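The jaw is flush on the end stop at about (615,350), with the button raised at (595,265) and the bystanders upright. I'll do one numeric check against the first picture, then hand in.

Run:
```python
import cv2,numpy as np
from h import plane,manip
a=cv2.imread('pics/scene0.png',0);b=cv2.imread('pics/scene4.png',0)
for n,(x0,y0,x1,y1) in dict(tin=(262,172,325,218),mill=(295,238,335,312),ram=(385,186,425,222),spice=(225,195,255,242)).items():
    r=cv2.matchTemplate(b[y0-8:y1+8,x0-8:x1+8],a[y0:y1,x0:x1],cv2.TM_CCOEFF_NORMED);_,m,_,l=cv2.minMaxLoc(r);print(n,round(m,3),"shift px",l[0]-8,l[1]-8)
p=plane("top",190+160/2.8,110+297/2.8,56);print("button now",p.round(1),"moved",np.linalg.norm(p[:2]-[522.3,-63.3]).round(1))
manip.hand_in()
```

```text
tin 0.943 shift px 0 0
mill 0.963 shift px 0 0
ram 0.601 shift px 0 0
spice 0.999 shift px 0 0
button now [518.6  62.6  56. ] moved 125.9
the job is handed in; nothing more can be done
```

I pressed the release button with the closed fingertips and, keeping it pressed, pushed the jaw along its bar until it was against the end stop. I then lifted clear and handed the job in at about 9 s. `hand_in` reports no verdict, so success isn't confirmed.

- **Press:** at first I pressed too deep and bottomed the button out at 38.7 N, so I eased up to about 10 mm down before pushing.
- **Jaw:** the push force rose to about 40 N at the end stop. The last pictures show the jaw flush on the stop. The button centre moved about 126 mm, estimated by eye from a partly hidden top view. I had put the starting opening at roughly 10 mm, so together these slightly exceed the 130 mm travel; the estimate is only good to several mm.
- **Button:** it looks sprung back up in the last picture; I did not measure its height.
- **Bystanders:** the tin, mill, ramekin and spice jar all show zero pixel shift from the first picture. The ramekin match was weak (0.60), most likely because the arm's shadow now falls on it, but it looks upright and in place.
- **Robot:** the arm was clear of everything when I handed in, with under 1 N on the tool.

One thing I did not explain: a vertical force of about 23–25 N appeared while the jaw was against the end stop. It was gone once I lifted.

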